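# Present the tube tray of the sample loader

## Robot

A 6-joint arm with a two-finger parallel gripper is mounted at the origin on the work surface. World frame = base frame: x ahead of the robot, y to its left, z up, the work surface at z = 0. Lengths are in m, angles in rad, forces in N, time in s.
With the tool pointing down it reaches from about 0.325 to 0.775 m from the base axis. Payload 5.5 kg.
Tool frame: the origin (TCP) lies at the very end of the fingers, on their centre line; the grasp point (between the pads) lies 19 mm behind it (r.hold_point_z is the distance from the TCP to the grasp point, in m); z points along the fingers, y is the line along which they close (so a half turn about z gives the same grasp; the last joint's range is limited). The gripper opens to 85 mm and grips with 20 to 120 N. Pads are 22 mm wide; open, the fingers measure 114 mm over their backs; the gripper's body (76 mm by 85 mm) begins 54 mm behind the grasp point. The pads swing forward as they close: fully open they stand 13 mm farther back than shut.
Start: joints at [-1.19, 0.091, 1.231, -0, 1.82, -0.057], TCP at [0.254, -0.543, 0.231] pointing down, gripper open.
Joint ranges: [-2.87, 2.87], [-0.86, 2.18], [0.17, 2.46], [-1.51, 4.65], [0.06, 2.69], [-2.65, 2.65]. Speed limits (rad/s): [2.57, 2.57, 3.01, 3.14, 3.14, 3.14].

## Interface

Orientations are given as a 3x3 rotation matrix whose columns are the frame's x, y, z axes.
In Python, from station import sensors, optics, r gives the robot as it stands. The module is installed in compiled form; this text tells all that it offers.
- The arm moves only by the shell command python3 -m creep 'ROWS' [OPENING] [FORCE]. ROWS is JSON, a list of rows, each an object of numbers: "x", "y", "z": the shift along the tool's x, y, z in cm; "yaw": the turn about the tool's z in rad. A call has 1 to 10 rows; each row is the pose to reach, as a shift and turn from the pose commanded when the call began, along the tool's axes at that moment; what a row does not reach only later rows make up. A row lasts 1/10 s, in which the tool goes at most 50 mm and 8.59 degrees, less where a joint would pass 70% of its speed; a pose out of reach is approached as far as the arm can. A call with a gripper value outside its range is refused whole. OPENING is the opening, from 0 (shut) to 1 (fully open), set as the call begins (- or left out, the last holds). The fingers move at their own pace and stop on an object; FORCE is the grip in N (left out, the last holds). Time passes only in rows, so rows that repeat a pose let the fingers close. It gives the time, the measured TCP pose, the force, the opening and the grip force at its end, in the units of the state.
- sensors.read_state(): the state, without advancing time (a new reading comes with each control period).
- optics.grab_frame(name): name is "scene" or "top" or "wrist"; returns a dict with "image" (400x640x3 uint8, blue, green, red), "fx", "fy", "cx", "cy" (pixels), "extrinsics" (4x4, takes a point from camera to world coordinates). Camera axes: x right, y down, z forward; pixel columns grow to the right and rows downward; lengths in m; the calibration is good to about 2 mm. A picture is of the moment at which its call begins. There is no depth.
- r.finish_job(): hands the job in; it is judged then, once.
The state is a dict: "time_s": time; "joints": joint angles; "qvel": joint speeds; "joint_torque": joint torques, N m; "eef_pos": TCP position; "tcp_rot": TCP orientation; "wrist_force": force on the tool from outside, world axes, zero at the start; "torque": the same for the moment, N m; "width": finger opening in m; "grasp_force": force on a finger pad.
Only numpy, scipy, OpenCV 4.12 (cv2) and the standard library are available. Lean on these libraries where they do the work, as an engineer would, in place of code of your own. Each camera call takes 0.05 s, during which the arm holds its last target. There are 200 camera calls.

## Task

On the bench stand two sample-loading units with sliding trays. First push the empty tray, which was left standing out, fully home; then hook a fingertip behind the lip of the tray with the tube rack and draw it out all the way to its stop. Do not pinch the lips or press down on them, keep off the tubes, do not lift or topple the loose vial riding on that tray, and leave everything else on the bench where it is.

Things in the scene. Friction and masses are not known exactly. Their poses are not given: they have to be found in the camera images.
- empty_tray (a joint): The empty tray (plain white, 190 x 108 mm, no rack on it): its travel in m along its rails, 0 = fully home against the reader head, 0.130 = drawn out to its stop (towards the robot). Moves with 2 N of friction and 10 N s/m of damping, stays where it is left; firm stops at both ends.
- tube_tray (a joint): The tray that carries the tube rack (otherwise the same white tray): its travel in m along its rails, 0 = fully home against the reader head, 0.130 = drawn out to its stop (towards the robot). Moves with 2 N of friction and 10 N s/m of damping, stays where it is left; firm stops at both ends.
- empty_lip_face (a point): front half of the upstanding lip of the empty tray (plain white, 100 mm wide, 34 mm high; the whole lip is 10 mm thick). Origin: centre of the lip's front face (the one turned to the robot), 35 mm above the table. x points horizontally from the lip back to the unit's reader head, that is, the way the tray goes home; -x is the way it is drawn out; y along the lip; z up.
- empty_lip_back (a point): rear half of the same lip of the empty tray. Origin: centre of the lip's rear face (the one a fingertip hooks), 35 mm above the table, same axes as the front half. The lip's top edge is 17 mm above this point, the tray floor (top at 18 mm above the table) 17 mm below it. Behind the rear face the tray is open for 75 mm and more (only ribs 4 mm high on the floor farther back).
- tube_lip_face (a point): front half of the upstanding lip of the tube tray (plain white, 100 mm wide, 34 mm high; the whole lip is 10 mm thick). Origin: centre of the lip's front face (the one turned to the robot), 35 mm above the table. x points horizontally from the lip back to the unit's reader head, that is, the way the tray goes home; -x is the way it is drawn out; y along the lip; z up.
- tube_lip_back (a point): rear half of the same lip of the tube tray. Origin: centre of the lip's rear face (the one a fingertip hooks), 35 mm above the table, same axes as the front half. The lip's top edge is 17 mm above this point, the tray floor (top at 18 mm above the table) 17 mm below it. Behind the rear face the tray is open for 62 mm, as far as the tube rack.
- tube_rack (a point): grey rack, 46 (x) x 96 (y) x 34 mm, fixed on the tube tray, with eight red-capped tubes that reach 65 mm above the tray floor (83 mm above the table). Origin: centre of its underside on the tray floor. Rides with the tray.
- vial_mid (a point): loose capped vial, 26 mm across and 48 mm high, standing upright on the tube tray's floor behind the rack; this point is at its centre, half-way up (42 mm above the table). Rides along with the tray.
- tube_unit: the fixed unit of the tube tray: dark grey base 400 (x) x 130 (y) mm, top 8 mm above the table, two aluminium guide rails beside the tray up to 26 mm above the table, white reader head 65 mm deep and 100 mm high at the rear end (+x, away from the robot). Origin: centre of the underside; the tray slides along its x axis, out towards -x. Which unit stands left or right varies.
- empty_unit: the fixed unit of the empty tray, the same build and axes as tube_unit.
- reagent: bystander: small white bottle, 42 mm across, 90 mm high, standing between the two units; origin at its underside.
- phone: bystander: phone lying flat, 75 x 150 x 9 mm.
- wash: bystander: wash bottle, 60 mm across, 130 mm high, to the left; origin at its underside.
- scanner: bystander: hand scanner lying, about 175 x 60 x 34 mm, to the right.
- tape: bystander: roll of paper tape lying flat, 70 mm across, 20 mm high, to the left.
- beaker: bystander: white beaker, 64 mm across, 75 mm high, standing on the robot's side of the gap between the two units.
- marker: bystander: black marker pen lying to the left near the robot, 14 mm thick, about 130 mm long.
Things that resemble listed ones, but are neither listed nor needed, are in the scene too. Leave any pink or purple look-alike of the part that bears vial_mid alone.

How it is judged:
On the way, in this order (a step that is already met when the one before it is completed fails the run):
1. the empty tray is pushed fully home (within 6 mm) (value of joint empty_tray below 0.006 m), for 0.2 s.
2. the tube tray is drawn out to its stop (within 8 mm) (value of joint tube_tray above 0.122 m), for 0.2 s.
At the end, for the whole second after the job is handed in: The empty tray is home within 6 mm of 0, the tube tray is out within 8 mm of its 130 mm stop, and the vial stands upright (within 0.2 rad) on the tube tray behind the rack (value of joint empty_tray below 0.006 m and value of joint tube_tray above 0.122 m and angle between vial_mid's own z axis and vertical below 0.2 rad and height (world z) of vial_mid between 0.036 and 0.052 m and x of vial_mid in the frame of tube_rack between 0.02 and 0.1 m); the robot touches nothing.
It fails at once if the tube tray is drawn out (beyond 40 mm) while the empty tray is not yet home (beyond 20 mm) (value of joint tube_tray above 0.04 m and value of joint empty_tray above 0.02 m).
It fails at once if a tray's lip is pinched or pressed down on (more than 3 N on its front and rear halves at once) ((contact force between the fingers and tube_tray_c0 above 3 N and contact force between the fingers and tube_tray_c1 above 3 N) or (contact force between the fingers and empty_tray_c0 above 3 N and contact force between the fingers and empty_tray_c1 above 3 N)).
It fails at once if the tubes or their rack are touched with more than 2 N (contact force between any of the fingers, the arm and tube_tray_c2 above 2 N or contact force between any of the fingers, the arm and tube_tray_c3 above 2 N).
It fails at once if the vial is lifted (more than 12 mm) or tipped over (height (world z) of vial_mid above 0.054 m or angle between vial_mid's own z axis and vertical above 0.6 rad).
It fails at once if a bystander is moved more than 25 mm (distance of any of reagent, phone, wash, scanner, tape, beaker, marker from where it was at the start of the episode above 0.025 m).
It also fails if it takes over 54 s, if anything falls off the work surface, if the arm or the gripper's body presses on something with over 40 N, if the wrist force passes 120 N, or if a joint passes its speed limit or range.

## Working session

There is one attempt and no reset: what is moved stays moved. The work goes in short steps, Python scripts to look and compute and a shell command to move; the robot and the scene stay as the last step left them, time stands still between calls to the robot, and variables do not carry over. Pictures are saved under pics/ and viewed, at most 10 in all, crops included, and the job is handed in when it is done.

```bash
mkdir -p pics
cat > h.py <<'E'
import numpy as np, cv2
from station import sensors, optics, r
def grab(n,fn=None):
    f=optics.grab_frame(n)
    if fn: cv2.imwrite('pics/'+fn,f['image'])
    return f
def cast(f,u,v,z):
    E=np.array(f['extrinsics']); d=E[:3,:3]@np.array([(u-f['cx'])/f['fx'],(v-f['cy'])/f['fy'],1]); o=E[:3,3]
    return o+d*(z-o[2])/d[2]
def proj(f,p):
    E=np.array(f['extrinsics']); c=E[:3,:3].T@(np.array(p)-E[:3,3]); return f['fx']*c[0]/c[2]+f['cx'],f['fy']*c[1]/c[2]+f['cy']
E
python3 - <<'E'
from h import *
import pickle
np.set_printoptions(precision=4,suppress=True)
for n in('top','scene'):
    f=grab(n,n+'0.png'); pickle.dump(f,open(n+'.pkl','wb')); print(f['fx'],np.array(f['extrinsics']))
s=sensors.read_state(); print(s['time_s'],s['tcp_rot'],s['eef_pos'],s['width'])
E
```

```text
385.88060770324284 [[-0.0022 -0.9858  0.1677  0.3675]
 [-1.      0.0016 -0.0033  0.0073]
 [ 0.003  -0.1677 -0.9858  1.2084]
 [ 0.      0.      0.      1.    ]]
372.4381248208439 [[ 0.5793  0.5825 -0.5703  1.1023]
 [ 0.815  -0.4016  0.4177 -0.3905]
 [ 0.0143 -0.7067 -0.7073  0.742 ]
 [ 0.      0.      0.      1.    ]]
0.1 [[ 0.9057  0.4239 -0.0007]
 [ 0.4239 -0.9057  0.0017]
 [ 0.0001 -0.0018 -1.    ]] [ 0.2543 -0.5432  0.2302] 0.08555271925677088
```

View pics/top0.png

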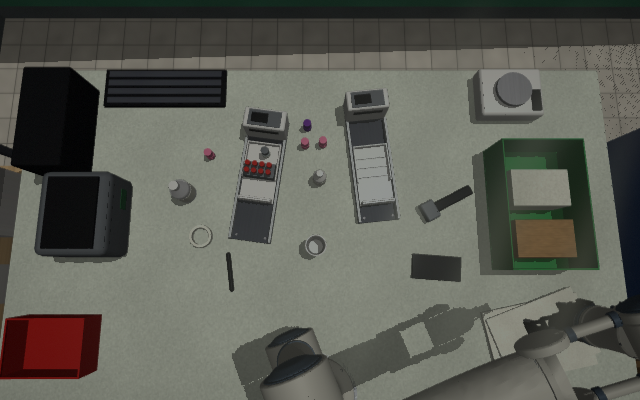

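View pics/scene0.png

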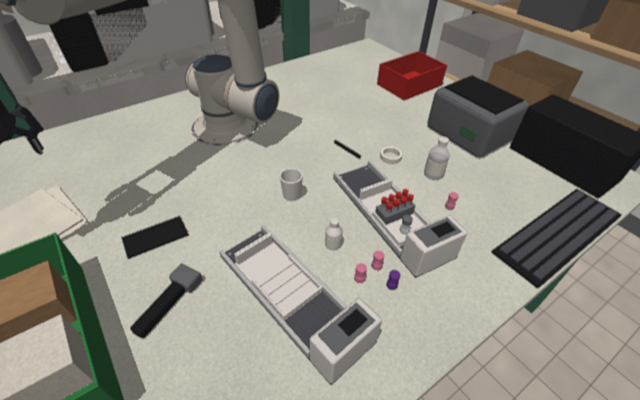

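The top view shows the tube unit on the left: red caps at (259,170), grey vial at (265,152), lip near (257,200). The empty unit is on the right, with its tray at (373,180) and lip near (378,205). Vial look-alikes, to be left alone, are pink at (208,154), (305,144) and (322,142), and purple at (307,125). A lip could be mistaken for the ribs or the base's front edges at (250,240) and (378,220). One close crop should settle that.

Run:
```python
import cv2
a=cv2.imread('pics/top0.png')[80:250,222:412]
a=cv2.resize(a,None,fx=3.5,fy=3.5,interpolation=cv2.INTER_CUBIC)
a=cv2.convertScaleAbs(a,alpha=1.3)
cv2.imwrite('pics/crop.png',a)
```

```text
(no output)
```

View pics/crop.png

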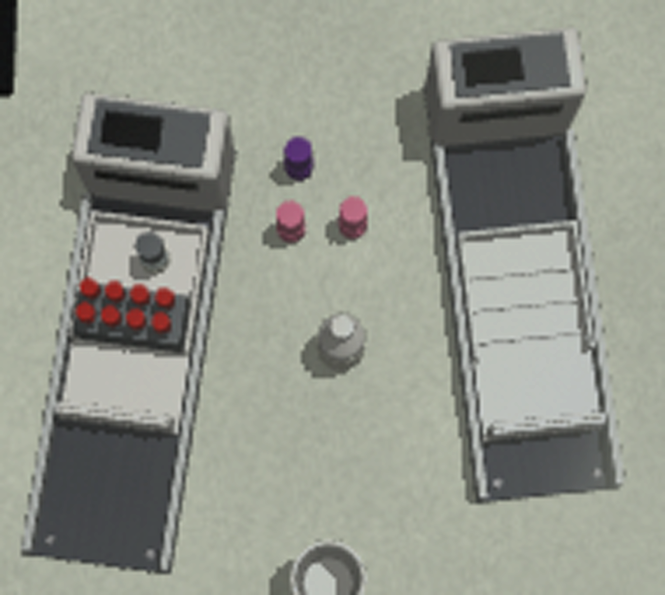

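Run:
```python
from h import *
import pickle
np.set_printoptions(precision=4,suppress=True)
f=pickle.load(open('top.pkl','rb'))
c=lambda u,v,z:cast(f,(u+.5)/3.5-.5+222,(v+.5)/3.5-.5+80,z)[:2]
for nm,F,H,L in (('tube',[(23,552),(168,571)],[(73,155),(215,178),(85,93),(232,115)],[(57,414),(176,431)]),('empty',[(480,502),(620,487)],[(437,100),(583,90),(430,42),(578,30)],[(489,432),(605,417)])):
    a,b=[c(*p,.008) for p in F]; h=[c(*p,.1) for p in H]
    l=[c(*p,.052) for p in L]
    fc=(a+b)/2; hc=sum(h)/4; ax=hc-fc; n=np.linalg.norm(ax); ax/=n
    w=b-a; print(nm,'front',a,b,np.linalg.norm(w),'headc',hc,'dist',n,'(want .3675)','ang ax',np.arctan2(ax[1],ax[0]),'ang from w',np.arctan2(w[0],-w[1]))
    lc=(l[0]+l[1])/2; print(' lip',l,np.linalg.norm(l[1]-l[0]),'c',lc,'along',(lc-fc)@ax)
```

```text
tube front [0.4596 0.2743] [0.4426 0.1455] 0.12998684224526535 headc [0.812  0.1561] dist 0.3649190870435101 (want .3675) ang ax -0.14809749685745918 ang from w -0.13150581916383167
 lip [array([0.576 , 0.2393]), array([0.5608, 0.1356])] 0.10477625870769576 c [0.5684 0.1874] along 0.11936137188281133
empty front [ 0.5034 -0.1321] [ 0.5167 -0.2578] 0.12637794440735758 headc [ 0.8758 -0.1531] dist 0.36810649457396477 (want .3675) ang ax 0.11399145204481168 ang from w 0.10517221822080969
 lip [array([ 0.5595, -0.1361]), array([ 0.5726, -0.2373])] 0.10210605654293076 c [ 0.566  -0.1867] along 0.05654563918735042
```

Left unit carries the rack with red caps and the grey vial, so it is the tube tray. Its lip is at crop (57–176, 415–431). The right unit has the plain tray, and its lip at crop (489–605, 432–417) stands out. Next I go to the front of the empty lip with the gripper shut.

```bash
python3 -m creep '[{"x":4,"y":-2.1,"yaw":0.03},{"x":8,"y":-4.2,"yaw":0.07},{"x":12,"y":-6.3,"yaw":0.11},{"x":16,"y":-8.5,"yaw":0.15},{"x":20,"y":-10.7,"yaw":0.19},{"x":24,"y":-12.9,"yaw":0.23},{"x":28,"y":-15,"yaw":0.27},{"x":32,"y":-17.1,"yaw":0.3},{"x":36,"y":-19.3,"yaw":0.327},{"x":38.6,"y":-20.7,"yaw":0.327}]' 0
python3 -m creep '[{"z":0},{"z":0}]'
python3 - <<'E'
from h import *
np.set_printoptions(precision=4,suppress=True)
s=sensors.read_state(); print(s['eef_pos'],s['tcp_rot'],s['wrist_force'],s['width'])
import pickle
f=grab('wrist','w1.png'); pickle.dump(f,open('w1.pkl','wb'))
E
```

```text
[ 0.2543 -0.5432  0.2302] [[ 0.9057  0.4239 -0.0007]
 [ 0.4239 -0.9057  0.0017]
 [ 0.0001 -0.0018 -1.    ]] [-0.3508 -0.3599 -0.1068] 0.08555271925677088$[0]: bad value
$[0]: bad value
```

View pics/w1.png

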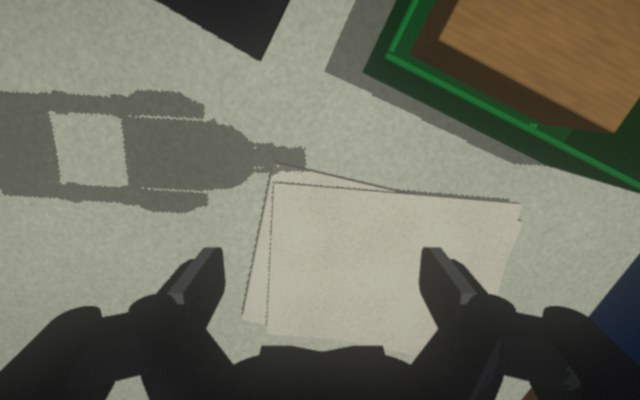

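The wrist view shows the arm still at its start, with the gripper open over the papers. Both calls were refused, probably because every row needs all four keys.

```bash
python3 -m creep '[{"x":4,"y":-2.1,"z":0,"yaw":0.03},{"x":8,"y":-4.2,"z":0,"yaw":0.07},{"x":12,"y":-6.3,"z":0,"yaw":0.11},{"x":16,"y":-8.5,"z":0,"yaw":0.15},{"x":20,"y":-10.7,"z":0,"yaw":0.19},{"x":24,"y":-12.9,"z":0,"yaw":0.23},{"x":28,"y":-15,"z":0,"yaw":0.27},{"x":32,"y":-17.1,"z":0,"yaw":0.3},{"x":36,"y":-19.3,"z":0,"yaw":0.327},{"x":38.6,"y":-20.7,"z":0,"yaw":0.327}]' 0
```

```text
time_s: 1.15
eef_pos: [0.5174, -0.1895, 0.2309]
tcp_rot: [[0.994, 0.112, -0.0], [0.112, -0.994, 0.001], [-0.0, -0.001, -1.0]]
wrist_force: [0.5, -0.1, -0.2]
width: 0.0003
grasp_force: 0.0
```

```bash
python3 -m creep '[{"x":0,"y":0,"z":2,"yaw":0},{"x":0,"y":0,"z":5,"yaw":0},{"x":0,"y":0,"z":8,"yaw":0},{"x":0,"y":0,"z":8,"yaw":0}]'
python3 - <<'E'
from h import *
import pickle
f=grab('wrist','w2.png'); pickle.dump(f,open('w2.pkl','wb'))
print(np.array(f['extrinsics']).round(3),sensors.read_state()['eef_pos'])
E
```

```text
time_s: 1.55
eef_pos: [0.5139, -0.1911, 0.1457]
tcp_rot: [[0.994, 0.111, -0.009], [0.111, -0.994, 0.004], [-0.008, -0.005, -1.0]]
wrist_force: [-1.2, 0.0, 0.1]
width: -0.0001
grasp_force: 0.0
[[ 0.111 -0.952 -0.284  0.585]
 [-0.994 -0.108 -0.026 -0.184]
 [-0.005  0.285 -0.958  0.287]
 [ 0.     0.     0.     1.   ]] [ 0.51489621 -0.19169704  0.14875726]
```

View pics/w2.png

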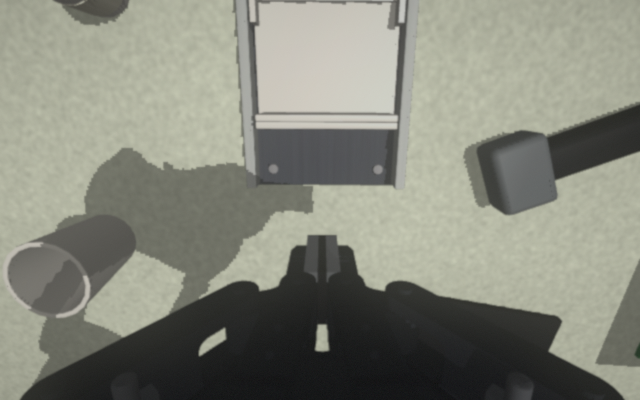

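The fingers are lined up with the empty unit. The lip spans columns 256–397, rows about 115–128, and the beaker at (70,265) is well clear.

Run:
```python
from h import *
import pickle
np.set_printoptions(precision=4,suppress=True)
f=pickle.load(open('w2.pkl','rb'))
print(f['image'][105:135,320].mean(1).round().astype(int))
l=[cast(f,256,121,.052),cast(f,397,121,.052)]; print(l, np.linalg.norm(l[0]-l[1]))
for v in (112,115,121,128): print(v,cast(f,326,v,.052))
w=l[1]-l[0]; print(np.arctan2(w[0],-w[1]))
```

```text
[201 201 201 201 201 199 186 150 122 141 183 200 201 199 198 190 177 179
 196 201 199 197 186 158 109  87  87  85  87  86]
[array([ 0.5626, -0.1389,  0.052 ]), array([ 0.5736, -0.2366,  0.052 ])] 0.0983813401206185
112 [ 0.5741 -0.1868  0.052 ]
115 [ 0.5721 -0.187   0.052 ]
121 [ 0.5681 -0.1875  0.052 ]
128 [ 0.5633 -0.188   0.052 ]
0.11153474898303416
```

```bash
python3 -m creep '[{"x":0,"y":0,"z":3,"yaw":0},{"x":0,"y":0,"z":6,"yaw":0},{"x":0,"y":0,"z":9,"yaw":0},{"x":0,"y":0,"z":11,"yaw":0},{"x":0,"y":0,"z":12,"yaw":0},{"x":0,"y":0,"z":12,"yaw":0},{"x":1,"y":0,"z":12,"yaw":0},{"x":2,"y":0,"z":12,"yaw":0},{"x":3,"y":0,"z":12,"yaw":0},{"x":3.5,"y":0,"z":12,"yaw":0}]'
python3 -m creep '[{"x":0.6,"y":0,"z":0,"yaw":0},{"x":1.2,"y":0,"z":0,"yaw":0},{"x":1.8,"y":0,"z":0,"yaw":0},{"x":2.4,"y":0,"z":0,"yaw":0},{"x":3,"y":0,"z":0,"yaw":0},{"x":3.6,"y":0,"z":0,"yaw":0},{"x":4.2,"y":0,"z":0,"yaw":0},{"x":4.8,"y":0,"z":0,"yaw":0},{"x":4.8,"y":0,"z":0,"yaw":0}]'
```

```text
time_s: 2.6
eef_pos: [0.5526, -0.1884, 0.0322]
tcp_rot: [[0.994, 0.111, 0.001], [0.111, -0.994, -0.001], [0.001, 0.001, -1.0]]
wrist_force: [-3.5, -0.5, 1.7]
width: 0.0
grasp_force: 1.2
time_s: 3.5
eef_pos: [0.5997, -0.1827, 0.0311]
tcp_rot: [[0.994, 0.111, 0.001], [0.111, -0.994, 0.001], [0.001, -0.001, -1.0]]
wrist_force: [0.3, 1.1, 0.3]
width: -0.0003
grasp_force: 0.0
```

```bash
python3 -m creep '[{"x":0.4,"y":0,"z":0,"yaw":0},{"x":0.8,"y":0,"z":0,"yaw":0},{"x":1.2,"y":0,"z":0,"yaw":0},{"x":1.5,"y":0,"z":0,"yaw":0}]'
python3 -m creep '[{"x":0.2,"y":0,"z":0,"yaw":0},{"x":0.4,"y":0,"z":0,"yaw":0},{"x":0.6,"y":0,"z":0,"yaw":0}]'
python3 -m creep '[{"x":0.2,"y":0,"z":0,"yaw":0},{"x":0.4,"y":0,"z":0,"yaw":0},{"x":0.6,"y":0,"z":0,"yaw":0}]'
```

```text
time_s: 3.9
eef_pos: [0.6137, -0.1812, 0.031]
tcp_rot: [[0.994, 0.111, -0.001], [0.111, -0.994, 0.0], [-0.001, -0.001, -1.0]]
wrist_force: [-2.0, -0.3, -0.0]
width: 0.0003
grasp_force: 1.1
time_s: 4.2
eef_pos: [0.6196, -0.1806, 0.0311]
tcp_rot: [[0.994, 0.111, -0.0], [0.111, -0.994, 0.0], [-0.0, -0.0, -1.0]]
wrist_force: [-1.8, 0.5, -0.8]
width: 0.0
grasp_force: 1.1
time_s: 4.5
eef_pos: [0.6256, -0.18, 0.0311]
tcp_rot: [[0.994, 0.111, -0.0], [0.111, -0.994, 0.0], [-0.0, -0.0, -1.0]]
wrist_force: [-2.3, 1.5, -0.8]
width: -0.0001
grasp_force: 1.1
```

```bash
for i in 1; do python3 -m creep '[{"x":0.2,"y":0,"z":0,"yaw":0},{"x":0.4,"y":0,"z":0,"yaw":0},{"x":0.6,"y":0,"z":0,"yaw":0}]'; done
python3 -m creep '[{"x":0.2,"y":0,"z":0,"yaw":0},{"x":0.4,"y":0,"z":0,"yaw":0},{"x":0.5,"y":0,"z":0,"yaw":0}]'
```

```text
time_s: 4.8
eef_pos: [0.6316, -0.1795, 0.0312]
tcp_rot: [[0.994, 0.111, -0.0], [0.111, -0.994, -0.0], [-0.0, 0.0, -1.0]]
wrist_force: [-2.0, 1.5, -1.1]
width: 0.0001
grasp_force: 1.1
time_s: 5.1
eef_pos: [0.6367, -0.179, 0.0313]
tcp_rot: [[0.994, 0.111, 0.0], [0.111, -0.994, -0.0], [0.0, 0.0, -1.0]]
wrist_force: [-2.1, -0.0, -1.5]
width: -0.0001
grasp_force: 1.0
```

```bash
python3 -m creep '[{"x":0.2,"y":0,"z":0,"yaw":0},{"x":0.4,"y":0,"z":0,"yaw":0},{"x":0.5,"y":0,"z":0,"yaw":0}]' | grep -E "eef|force"
python3 -m creep '[{"x":0.2,"y":0,"z":0,"yaw":0},{"x":0.4,"y":0,"z":0,"yaw":0},{"x":0.5,"y":0,"z":0,"yaw":0}]' | grep -E "eef|force"
```

```text
eef_pos: [0.6383, -0.1788, 0.0313]
wrist_force: [-19.2, 0.7, 5.9]
grasp_force: 9.5
eef_pos: [0.6384, -0.1788, 0.0313]
wrist_force: [-40.6, 0.9, 16.5]
grasp_force: 20.2
```

Firm stop reached: more push raises the force without motion, so the empty tray is home. Now I back off, rise and cross to the front of the tube lip.

```bash
python3 -m creep '[{"x":-1.5,"y":0,"z":0,"yaw":0},{"x":-3,"y":0,"z":0,"yaw":0},{"x":-4.5,"y":0,"z":0,"yaw":0},{"x":-5,"y":0,"z":-2,"yaw":0},{"x":-5,"y":0,"z":-5,"yaw":0},{"x":-5,"y":0,"z":-8,"yaw":0},{"x":-5,"y":0,"z":-11,"yaw":0},{"x":-5,"y":0,"z":-12,"yaw":0},{"x":-5,"y":0,"z":-12,"yaw":0}]'
```

```text
time_s: 6.6
eef_pos: [0.5981, -0.1838, 0.154]
tcp_rot: [[0.994, 0.111, 0.005], [0.111, -0.994, -0.002], [0.005, 0.003, -1.0]]
wrist_force: [0.5, -0.5, -0.0]
width: -0.0004
grasp_force: 0.0
```

```bash
python3 -m creep '[{"x":-0.4,"y":-4,"z":0,"yaw":0.02},{"x":-0.8,"y":-8,"z":0,"yaw":0.05},{"x":-1.2,"y":-12,"z":0,"yaw":0.08},{"x":-1.6,"y":-16,"z":0,"yaw":0.11},{"x":-2,"y":-20,"z":0,"yaw":0.14},{"x":-2.4,"y":-24,"z":0,"yaw":0.17},{"x":-2.8,"y":-28,"z":0,"yaw":0.2},{"x":-3.2,"y":-32,"z":0,"yaw":0.23},{"x":-3.6,"y":-36,"z":0,"yaw":0.256},{"x":-3.6,"y":-38.3,"z":0,"yaw":0.256}]'
python3 -m creep '[{"x":0,"y":0,"z":0,"yaw":0},{"x":0,"y":0,"z":0,"yaw":0}]'
python3 - <<'E'
from h import *
import pickle
f=grab('wrist','w3.png'); pickle.dump(f,open('w3.pkl','wb'))
t=grab('top'); a=t['image'][70:250,222:412]; cv2.imwrite('pics/t3.png',cv2.resize(a,None,fx=3,fy=3))
print(sensors.read_state()['eef_pos'])
E
```

```text
time_s: 7.6
eef_pos: [0.517, 0.1959, 0.1488]
tcp_rot: [[0.99, -0.143, -0.003], [-0.143, -0.99, -0.0], [-0.003, 0.0, -1.0]]
wrist_force: [-0.6, -0.8, -0.2]
width: 0.0
grasp_force: 0.0
time_s: 7.8
eef_pos: [0.518, 0.1933, 0.1493]
tcp_rot: [[0.99, -0.143, -0.002], [-0.143, -0.99, -0.001], [-0.002, 0.002, -1.0]]
wrist_force: [0.4, -0.5, -0.6]
width: -0.0001
grasp_force: 0.0
[0.51851863 0.19235912 0.15005671]
```

View pics/w3.png

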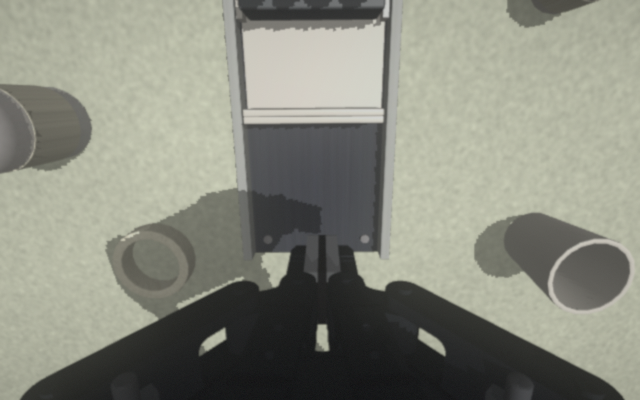

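The tube lip spans columns 243–384, rows about 108–124, with the rack at rows 0–20. Next I compute the lip's position in tool axes.

Run:
```python
from h import *
import pickle
np.set_printoptions(precision=4,suppress=True)
f=pickle.load(open('w3.pkl','rb')); s=sensors.read_state(); R=np.array(s['tcp_rot']); p=s['eef_pos']
print(f['image'][100:130,313].mean(1).round().astype(int))
l=[cast(f,243,117,.052),cast(f,384,117,.052)]; w=l[1]-l[0]; print(np.linalg.norm(w),'ang',np.arctan2(w[0],-w[1]))
for v in (109,116,123): q=cast(f,313.5,v,.052); print(v,q,R.T@(q-p))
q=cast(f,313.5,22,.018);print('rack foot',q,R.T@(q-p))
```

```text
[206 206 205 205 205 205 203 183 152 170 199 206 205 201 192 169 159 192
 205 205 202 195 170 115  77  73  76  83  88  88]
0.09970223066433544 ang -0.1439579887927712
109 [0.5809 0.19   0.052 ] [ 0.0622 -0.0069  0.098 ]
116 [0.5761 0.1907 0.052 ] [ 0.0574 -0.0069  0.098 ]
123 [0.5713 0.1915 0.052 ] [ 0.0525 -0.0069  0.098 ]
rack foot [0.6423 0.1815 0.018 ] [ 0.1242 -0.0074  0.1319]
```

```bash
python3 -m creep '[{"x":3,"y":-0.3,"z":0,"yaw":0},{"x":6,"y":-0.6,"z":0,"yaw":0},{"x":8,"y":-0.7,"z":0,"yaw":0},{"x":8.8,"y":-0.7,"z":0,"yaw":0},{"x":8.8,"y":-0.7,"z":0,"yaw":0},{"x":8.8,"y":-0.7,"z":0,"yaw":0},{"x":8.8,"y":-0.7,"z":2,"yaw":0},{"x":8.8,"y":-0.7,"z":4,"yaw":0},{"x":8.8,"y":-0.7,"z":6,"yaw":0},{"x":8.8,"y":-0.7,"z":6,"yaw":0}]'
python3 - <<'E'
from h import *
import pickle
f=grab('wrist','w4.png'); pickle.dump(f,open('w4.pkl','wb'))
E
```

```text
time_s: 8.9
eef_pos: [0.6041, 0.1872, 0.0879]
tcp_rot: [[0.99, -0.144, -0.006], [-0.144, -0.99, -0.001], [-0.006, 0.002, -1.0]]
wrist_force: [-0.1, -0.8, -0.6]
width: -0.0004
grasp_force: 0.0
```

View pics/w4.png

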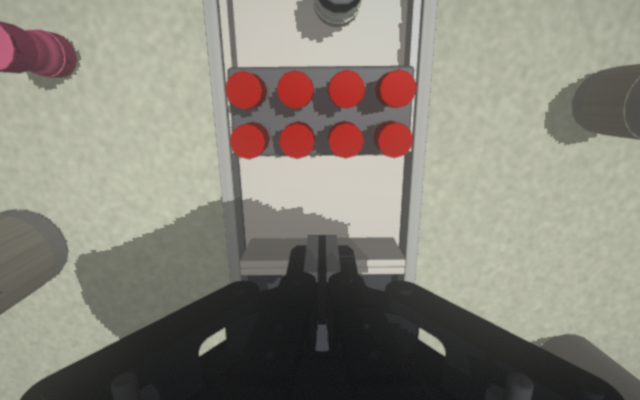

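The tip at (322,236) sits behind the lip, whose top is near row 265, and the rack front at row 155 is well ahead. I descend gently.

```bash
python3 -m creep '[{"x":0,"y":0,"z":1.5,"yaw":0},{"x":0,"y":0,"z":3,"yaw":0},{"x":0,"y":0,"z":4,"yaw":0},{"x":0,"y":0,"z":4,"yaw":0}]'
python3 -m creep '[{"x":0,"y":0,"z":1,"yaw":0},{"x":0,"y":0,"z":1.8,"yaw":0},{"x":0,"y":0,"z":1.8,"yaw":0},{"x":0,"y":0,"z":1.8,"yaw":0}]'
```

```text
time_s: 9.35
eef_pos: [0.6053, 0.1872, 0.0485]
tcp_rot: [[0.989, -0.145, -0.004], [-0.145, -0.989, -0.001], [-0.004, 0.002, -1.0]]
wrist_force: [-0.8, -0.6, -0.0]
width: 0.0
grasp_force: 0.0
time_s: 9.75
eef_pos: [0.6066, 0.1875, 0.033]
tcp_rot: [[0.989, -0.145, -0.0], [-0.145, -0.989, -0.0], [-0.0, 0.0, -1.0]]
wrist_force: [0.9, -1.1, 0.1]
width: 0.0004
grasp_force: 0.0
```

```bash
python3 -m creep '[{"x":-0.3,"y":0,"z":0,"yaw":0},{"x":-0.6,"y":0,"z":0,"yaw":0},{"x":-0.9,"y":0,"z":0,"yaw":0},{"x":-1.1,"y":0,"z":0,"yaw":0},{"x":-1.3,"y":0,"z":0,"yaw":0},{"x":-1.5,"y":0,"z":0,"yaw":0},{"x":-1.7,"y":0,"z":0,"yaw":0},{"x":-2,"y":0,"z":0,"yaw":0},{"x":-2.3,"y":0,"z":0,"yaw":0},{"x":-2.6,"y":0,"z":0,"yaw":0}]'
python3 -m creep '[{"x":-0.4,"y":0,"z":0,"yaw":0},{"x":-0.8,"y":0,"z":0,"yaw":0},{"x":-1.2,"y":0,"z":0,"yaw":0},{"x":-1.6,"y":0,"z":0,"yaw":0},{"x":-2,"y":0,"z":0,"yaw":0},{"x":-2.4,"y":0,"z":0,"yaw":0},{"x":-2.8,"y":0,"z":0,"yaw":0},{"x":-3.2,"y":0,"z":0,"yaw":0},{"x":-3.6,"y":0,"z":0,"yaw":0},{"x":-4,"y":0,"z":0,"yaw":0}]'
```

```text
time_s: 10.75
eef_pos: [0.5809, 0.1912, 0.0334]
tcp_rot: [[0.989, -0.145, 0.0], [-0.145, -0.989, -0.0], [0.0, 0.0, -1.0]]
wrist_force: [1.9, -0.2, -0.6]
width: -0.0001
grasp_force: 1.2
time_s: 11.75
eef_pos: [0.5411, 0.1971, 0.0333]
tcp_rot: [[0.989, -0.145, 0.0], [-0.145, -0.989, -0.0], [0.0, 0.0, -1.0]]
wrist_force: [2.4, -2.7, 0.9]
width: 0.0001
grasp_force: 1.2
```

```bash
python3 -m creep '[{"x":-0.4,"y":0,"z":0,"yaw":0},{"x":-0.8,"y":0,"z":0,"yaw":0},{"x":-1.2,"y":0,"z":0,"yaw":0},{"x":-1.6,"y":0,"z":0,"yaw":0},{"x":-2,"y":0,"z":0,"yaw":0},{"x":-2.4,"y":0,"z":0,"yaw":0},{"x":-2.8,"y":0,"z":0,"yaw":0},{"x":-3.2,"y":0,"z":0,"yaw":0},{"x":-3.6,"y":0,"z":0,"yaw":0},{"x":-4,"y":0,"z":0,"yaw":0}]' | grep -E "eef|force"
python3 -m creep '[{"x":-0.2,"y":0,"z":0,"yaw":0},{"x":-0.4,"y":0,"z":0,"yaw":0},{"x":-0.6,"y":0,"z":0,"yaw":0},{"x":-0.8,"y":0,"z":0,"yaw":0},{"x":-1,"y":0,"z":0,"yaw":0}]' | grep -E "eef|force"
```

```text
eef_pos: [0.5015, 0.2029, 0.0333]
wrist_force: [2.9, -2.1, 0.3]
grasp_force: 1.2
eef_pos: [0.4918, 0.2043, 0.0333]
wrist_force: [2.6, -1.4, 0.5]
grasp_force: 1.1
```

```bash
python3 -m creep '[{"x":-0.2,"y":0,"z":0,"yaw":0},{"x":-0.4,"y":0,"z":0,"yaw":0},{"x":-0.6,"y":0,"z":0,"yaw":0}]' | grep -E "eef|force"
python3 -m creep '[{"x":-0.15,"y":0,"z":0,"yaw":0},{"x":-0.3,"y":0,"z":0,"yaw":0},{"x":-0.45,"y":0,"z":0,"yaw":0}]' | grep -E "eef|force"
```

```text
eef_pos: [0.4858, 0.2052, 0.0333]
wrist_force: [1.5, -1.5, 0.4]
grasp_force: 1.1
eef_pos: [0.4814, 0.2058, 0.0332]
wrist_force: [1.7, -2.3, -0.1]
grasp_force: 1.1
```

```bash
python3 -m creep '[{"x":-0.15,"y":0,"z":0,"yaw":0},{"x":-0.3,"y":0,"z":0,"yaw":0},{"x":-0.45,"y":0,"z":0,"yaw":0}]' | grep -E "eef|force"
python3 -m creep '[{"x":-0.15,"y":0,"z":0,"yaw":0},{"x":-0.3,"y":0,"z":0,"yaw":0},{"x":-0.4,"y":0,"z":0,"yaw":0}]' | grep -E "eef|force"
```

```text
eef_pos: [0.4799, 0.206, 0.0334]
wrist_force: [18.8, -2.7, -9.3]
grasp_force: 9.3
eef_pos: [0.4799, 0.206, 0.0336]
wrist_force: [33.4, -4.0, -18.3]
grasp_force: 16.9
```

Stop reached at the expected place. I release forward into the gap, then rise.

```bash
python3 -m creep '[{"x":0.4,"y":0,"z":0,"yaw":0},{"x":0.9,"y":0,"z":0,"yaw":0},{"x":1.4,"y":0,"z":0,"yaw":0},{"x":2,"y":0,"z":0,"yaw":0},{"x":2,"y":0,"z":0,"yaw":0},{"x":2,"y":0,"z":-1,"yaw":0},{"x":2,"y":0,"z":-3,"yaw":0},{"x":2,"y":0,"z":-6,"yaw":0},{"x":2,"y":0,"z":-9,"yaw":0},{"x":2,"y":0,"z":-12,"yaw":0}]'
python3 -m creep '[{"x":-3,"y":0,"z":-4,"yaw":0},{"x":-6,"y":0,"z":-7,"yaw":0},{"x":-10,"y":0,"z":-10,"yaw":0},{"x":-10,"y":0,"z":-10,"yaw":0}]'
python3 - <<'E'
from h import *
t=grab('top'); a=t['image'][70:290,202:422]; cv2.imwrite('pics/t4.png',cv2.resize(a,None,fx=2.7,fy=2.7))
E
```

```text
time_s: 15.45
eef_pos: [0.4925, 0.2043, 0.1553]
tcp_rot: [[0.99, -0.144, 0.0], [-0.144, -0.99, 0.0], [0.0, -0.0, -1.0]]
wrist_force: [1.1, -0.2, 0.1]
width: 0.0003
grasp_force: 0.0
time_s: 15.85
eef_pos: [0.3919, 0.2199, 0.2608]
tcp_rot: [[0.99, -0.142, 0.009], [-0.142, -0.99, 0.006], [0.008, -0.007, -1.0]]
wrist_force: [0.6, 0.5, 0.9]
width: 0.0002
grasp_force: 0.0
```

View pics/t4.png

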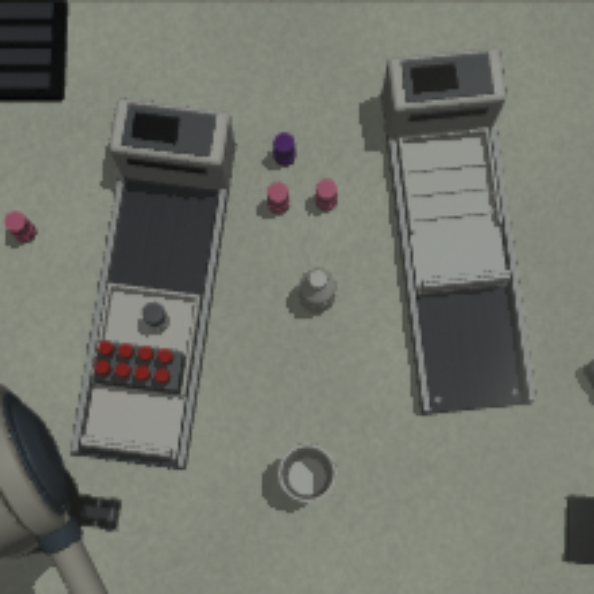

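The empty tray is home at its head, with its lip at (460,285). The tube tray is out at the unit's front, with its lip at (130,445). The vial stands upright at (153,315) behind the rack. The arm is clear, so I hand in.

```bash
python3 -m creep '[{"x":0,"y":0,"z":0,"yaw":0},{"x":0,"y":0,"z":0,"yaw":0}]' >/dev/null; python3 -c "
from station import r
print(r.finish_job())"
```

```text
the job is handed in; nothing more can be done
None
```

I pushed the empty tray home against its stop and drew the tube tray out to its stop. The last top view shows the vial upright behind the rack, and the job is handed in, though no verdict came back.

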